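Check thermometer in, then trim the dry-block heater with the inner knob

TASK

Take the orange pin thermometer from its stand and push its pin fully home into the blue-ringed check hole of the heater's metal block, and let go of it. Then turn the inner, silver knob on the sloped panel until its red line points at the green mark, without moving the black outer ring around it; leave the thermometer standing in the hole and the other things on the bench where they are.

Things in the scene. Friction and masses are not known exactly. Their poses are not given: they have to be found in the camera images.
- heater: White dry-block heater fixed to the bench, 260 (x) x 180 (y) x 112 mm. Origin under its centre, x to its back, z up; yaw within 0.25 rad. Its blue front panel slopes 35 degrees, facing up and to heater -x, so the knob axis leans 35 degrees from vertical towards -x. Behind it a level metal block, top at z = 112 mm, rim 100 mm; a few tube caps stand 7 mm proud on its -y half.
- well (a point): Centre of the mouth of the blue-ringed check hole, in the top face of the block, 112 mm above the bench, at x = +45, y = +30 mm in the heater's frame. Vertical hole, 8.5 mm wide, 52 mm deep, 2 mm chamfer.
- thermometer: Orange pin thermometer, about 40 g: a 6 mm steel pin, 45 mm long, pointed, under a square handle 18 x 18 x 55 mm (faces along its x and y). Origin at the pin's tip, z up; handle from z = 45 to 100 mm. It starts upright in the stand, the handle's underside on the stand's top; fully home in the check hole, the underside rests on the metal block.
- thermo_tip (a point): Tip of the thermometer's pin.
- stand: Blue stand block, 75 x 75 x 55 mm on a 90 x 90 x 6 mm grey foot, fixed to the bench; origin under its centre. The vertical hole in the middle of its top is 8.5 mm wide. It stands on either the left or the right of the heater.
- fine_top (a point): Centre of the outer end of the inner (fine) knob, a silver cylinder 24 mm in diameter, standing 28 mm proud of the black outer ring. Site z runs outward along the knob axis, x along the red line (from the axis to its rim end). The ring's upper face is 28 mm below this point along the axis, the panel 44 mm below.
- fine (a joint): Angle of the inner knob (rad): 0 when its red line points at the green mark, which lies straight up the slope from the axis; grows clockwise, seen looking at the panel. Starts between -1.35 and -0.6, stops at -2.4 and 2.4, stays where it is left; about 0.04 N m of friction.
- coarse (a joint): Angle of the black outer ring (coarse setting), same sense as the inner knob: 0 when its yellow line points at the green mark. Starts anywhere from -0.9 to 0.9 and must stay there. It is light (about 0.03 N m) and turns if it is brushed. The two knobs are not coupled.
- coarse_mark (a point): Outer end of the yellow line on the upper face of the outer ring, 24 mm from the knob axis. The ring is 52 mm in diameter, its upper face 16 mm above the panel.
- tube_rack: Bystander: orange rack of capped tubes, 100 x 70 x 67 mm, loose; on the other side of the heater from the stand.
- red_tips: Bystander: white box with red top, 112 x 82 x 57 mm, loose.
- yellow_tips: Bystander: white box with yellow top, 112 x 82 x 57 mm, loose.
- reagent: Bystander: glass jar with blue cap, 68 mm wide, 140 mm high, loose.
- pen: Bystander: black marker pen, 130 mm long, 12 mm thick, lying to the right of the heater.

How it is judged:
On the way, in this order (a step that is already met when the one before it is completed fails the run):
1. the thermometer stands fully home in the check hole and has been let go (z of thermo_tip in the frame of well below -0.042 m and horizontal distance between thermo_tip and well below 0.004 m and angle between thermometer's own z axis and vertical below 0.1 rad and contact force between thermometer and the fingers below 0.2 N), for 0.2 s.
2. the inner knob's red line has been turned to the green mark (value of joint fine between -0.12 and 0.12 rad), for 0.2 s.
At the end, for the whole second after the job is handed in: The thermometer stands in the check hole, its tip at least 42 mm below the mouth and within 4 mm of the hole's axis, tilted less than 0.1 rad, at rest; the inner knob reads within 0.12 rad (7 degrees) of 0, at rest; the outer ring's mark is within 3 mm (0.125 rad) of where it began (all of step 2 and z of thermo_tip in the frame of well below -0.042 m and horizontal distance between thermo_tip and well below 0.004 m and angle between thermometer's own z axis and vertical below 0.1 rad and linear speed of thermometer below 0.02 m/s and velocity of joint fine between -0.05 and 0.05 rad/s and distance of coarse_mark from where it was at the start of the episode below 0.003 m); the robot touches nothing.
It fails at once if the outer ring is turned (its mark moves more than 3 mm) (distance of coarse_mark from where it was at the start of the episode above 0.003 m).
It fails at once if a bystander is pushed out of place (moved more than 20 mm) (distance of any of tube_rack, red_tips, yellow_tips, reagent, pen from where it was at the start of the episode above 0.02 m).
It also fails if it takes over 54 s, if anything falls off the work surface, if the arm or the gripper's body presses on something with over 40 N, if the wrist force passes 120 N, or if a joint passes its speed limit or range.

ROBOT

A 6-joint arm with a two-finger parallel gripper is mounted at the origin on the work surface. World frame = base frame: x ahead of the robot, y to its left, z up, the work surface at z = 0. Lengths are in m, angles in rad, forces in N, time in s.
With the tool pointing down it reaches from about 0.25 to 0.725 m from the base axis. Payload 4 kg.
Tool frame: the origin (TCP) lies midway between the tips of the shut fingers; the grasp point (between the pads) lies 19 mm behind it; z points along the fingers, y is the direction in which the jaws open and shut (so a half turn about z gives the same grasp; the last joint's range is limited). The gripper opens to 85 mm and grips with 20 to 120 N. Pads are 22 mm wide; open, the fingers measure 114 mm over their backs; the gripper's body (76 mm by 85 mm) begins 54 mm behind the grasp point. The pads swing forward as they close: fully open they stand 13 mm farther back than shut.
Start: joints at [1.178, 0.241, 0.005, 1.335, 0, 1.571], TCP at [0.191, 0.462, 0.231] pointing down, gripper open.
Joint ranges: [-2.72, 2.72], [-1.05, 1.87], [-1.09, 1.28], [-1.99, 2.15], [-1.42, 1.44], [-3.14, 3.14]. Speed limits (rad/s): [2.79, 2.79, 3.14, 3.14, 3.14, 3.14].

INTERFACE

Orientations are given as a unit quaternion [x, y, z, w].
In Python, from workcell import get_obs, camera, camera_model, job_done, masks_of gives the robot as it stands.
- The arm moves only by the tool jog_arm, never from a script. Its argument "deltas" is a list that holds one entry, the list of rows, each a list of 7 numbers: the shift along the tool's x, y, z in mm, then the turn, a rotation vector about the tool's x, y, z in degrees, then the finger opening in mm, from 0 to 85.4. A call has 1 to 5 rows; each row shifts and turns the pose as measured when the row begins, along the tool's axes as they then stand; what a row does not reach is not made up. A row lasts 1/10 s, in which the tool goes at most 50 mm and 8.59 degrees, less where a joint would pass 70% of its speed; a pose out of reach is approached as far as the arm can. A call with a gripper value outside its range is refused whole. The fingers move at their own pace and stop on an object; the grip force is fixed at half the most. Time passes only in rows, so rows that do not move let the fingers close. It gives the time, the measured TCP pose, the force and the opening at its end, in the units of the state.
- get_obs(): the state, without advancing time (a new reading comes with each control period).
- camera(name): name is "scene" or "top" or "wrist"; returns the picture (384x512x3 uint8, red, green, blue); there is no depth.
- camera_model(name): a dict with "fovy" (degrees; the focal length in pixels is half the picture's height over the tangent of half this angle, whatever the lens; pixels are square), "cx", "cy" (the principal point, pixels), "pose" (4x4, takes a point from camera to world coordinates); the wrist camera has in their place "T_tool_cam" (4x4, takes a point from camera to tool coordinates, whose origin is the TCP and whose axes are the flange's). Camera axes: x right, y down, z forward; pixel columns grow to the right and rows downward; lengths in m; the calibration is good to about 2 mm. A picture is of the moment at which its call begins: read the wrist's pose just before it. camera_model takes no time and is no camera call.
- job_done(): hands the job in, once; it reports no verdict.
Trained networks look in the newest picture that a camera, given by its name, has taken for a name from the list of things; names that differ only in an ending like _2 or _b are one class to them, and where a whole thing is asked for, a point or a joint stands for the part that bears it (a point fixed in the world has none). Each returns a list of dicts, best first, with "conf" (0 to 1); they miss things now and then, are a little off and sometimes report something else, mostly with a low value. They report only what shows in the picture. A call takes as long as a camera call.
- masks_of(target, camera): "pixels" (384x512 bool, what is visible of it) and "at" ([column, row] in pixels, amid what is visible of it).
The state is a dict: "clock": time; "joint_pos": joint angles; "joint_vel": joint speeds; "tau": joint torques, N m; "eef_pos": TCP position; "tool_rot": TCP orientation; "ft_force": force on the tool from outside, world axes, zero at the start; "ft_torque": the same for the moment, N m; "grip_width": finger opening in m.
Only numpy, scipy, OpenCV 4.12 (cv2) and the standard library are available. Lean on these libraries where they do the work, as an engineer would, in place of code of your own. Each camera call takes 0.05 s, during which the arm holds its last target. There are 200 camera calls.

## Working session

There is one attempt and no reset: what is moved stays moved. The work goes in short steps, Python scripts to look and compute and a tool call to move; the robot and the scene stay as the last step left them, time stands still between calls to the robot, and variables do not carry over. Pictures are saved under pics/ and viewed, about 8 in all and at most 12, crops included, and the job is handed in when it is done.

Besides the shell and the picture viewer there is one more tool, called after "Call:" by a JSON object that holds its "name" and its "arguments". jog_arm: Moves the arm, as the interface text tells. Its arguments: {"type":"object","properties":{"deltas":{"type":"array"}},"required":["deltas"]}

```bash
mkdir -p pics; ls
python3 - <<'E'
from workcell import *
import cv2,numpy as np
o=get_obs();print(o)
for n in ("scene","top"):
    im=camera(n);cv2.imwrite(f"pics/{n}0.png",im[:,:,::-1]);m=camera_model(n);print(n,m)
    for t in ("heater","stand","thermometer","fine_top","coarse_mark","tube_rack","pen","reagent","red_tips","yellow_tips"):
        r=masks_of(t,n);print(t,[(round(d["conf"],2),np.round(d["at"]),int(d["pixels"].sum())) for d in r[:2]])
print(camera_model("wrist"))
a=cv2.imread("pics/scene0.png");b=cv2.imread("pics/top0.png")
cv2.imwrite("pics/both.png",cv2.resize(np.vstack([a,b]),None,fx=.78,fy=.78))
E
```

```text
pics
{'clock': 0.0, 'joint_pos': array([1.17801104e+00, 2.41397331e-01, 3.70515926e-03, 1.33515752e+00,
       1.88902269e-05, 1.57080869e+00]), 'joint_vel': array([-0.00124901,  0.00088516,  0.00017659,  0.00023169, -0.00036627,
        0.00105464]), 'tau': array([ 1.40399770e-03, -3.72315502e+01,  2.52408671e+01,  1.69319159e-02,
        1.97235909e-04,  3.13477628e-06]), 'eef_pos': array([0.19113724, 0.46134861, 0.23041346]), 'tool_rot': array([ 1.95138566e-01,  9.80775146e-01, -1.00510633e-03, -2.09596878e-04]), 'ft_force': array([ 0.34721186,  0.27757229, -0.04026246]), 'ft_torque': array([ 0.04180213, -0.00684025, -0.03725791]), 'grip_width': 0.08539895062432985}
scene {'fovy': 53.1545303967043, 'cx': 251.87479867322213, 'cy': 193.12665730596532, 'pose': array([[ 0.84494254,  0.45368979, -0.28326257,  0.83437041],
       [ 0.53485237, -0.71448688,  0.45104482, -0.43728903],
       [ 0.00224704, -0.53261062, -0.84635742,  0.96275607],
       [ 0.        ,  0.        ,  0.        ,  1.        ]])}
heater [(0.8, array([288., 202.]), 6381)]
stand [(0.56, array([154., 294.]), 1424),
[... 1039 characters left out ...]
200.]), 106)]
tube_rack []
pen [(0.46, array([331., 183.]), 69)]
reagent [(0.57, array([135., 169.]), 507)]
red_tips [(0.9, array([171., 169.]), 857), (0.39, array([349., 223.]), 40)]
yellow_tips [(0.96, array([369., 178.]), 871), (0.16, array([345., 226.]), 639)]
{'fovy': 68.23960598019686, 'cx': 249.35032223574763, 'cy': 194.56699387750828, 'T_tool_cam': array([[-7.39210485e-04, -9.64430045e-01, -2.64337174e-01,
         6.69546097e-02],
       [ 9.99999387e-01, -4.95124566e-04, -9.90012188e-04,
         3.02608941e-04],
       [ 8.23917670e-04, -2.64337744e-01,  9.64429820e-01,
        -1.43109554e-01],
       [ 0.00000000e+00,  0.00000000e+00,  0.00000000e+00,
         1.00000000e+00]])}
```

View pics/both.png

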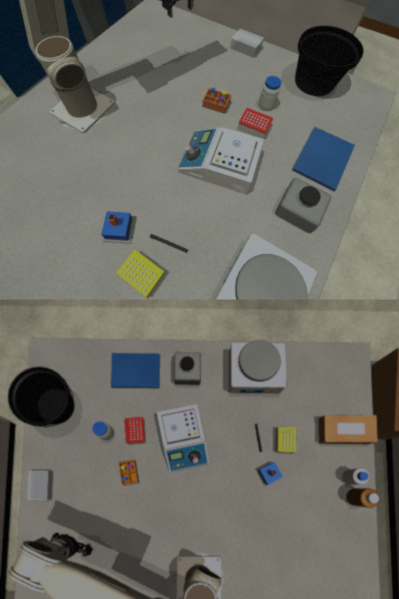

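```bash
cat > h.py <<'E'
from workcell import *
import cv2,numpy as np
from scipy.spatial.transform import Rotation as R
def model(n,o=None):
    m=camera_model(n); f=192/np.tan(np.radians(m["fovy"]/2))
    if n=="wrist":
        T=np.eye(4);T[:3,:3]=R.from_quat(o["tool_rot"]).as_matrix();T[:3,3]=o["eef_pos"];P=T@m["T_tool_cam"]
    else: P=m["pose"]
    return f,m["cx"],m["cy"],P
def ray(M,u,v,z):
    f,cx,cy,P=M; d=P[:3,:3]@[(u-cx)/f,(v-cy)/f,1]; c=P[:3,3]
    return c+d*(z-c[2])/d[2]
def proj(M,p):
    f,cx,cy,P=M; q=(np.asarray(p)-P[:3,3])@P[:3,:3]; return np.array([cx+f*q[...,0]/q[...,2],cy+f*q[...,1]/q[...,2]]).T
def tooldelta(o,p):
    return 1000*R.from_quat(o["tool_rot"]).inv().apply(np.asarray(p)-o["eef_pos"])
E
python3 - <<'E'
from h import *
S=model("scene");T=model("top")
print("therm scene",ray(S,148,282,.088),"stand top",ray(S,154,294,.055),ray(T,345,223,.055),"therm?",ray(T,354,221,.1))
print("fine scene",ray(S,244,191,.11),ray(T,249,207,.11)); 
print("heater top",ray(T,235,177,.1),ray(S,288,202,.1))
E
```

```text
therm scene [ 0.46754672 -0.31032033  0.088     ] stand top [ 0.4853153  -0.32060593  0.055     ] [ 0.45893093 -0.30338126  0.055     ] therm? [ 0.46423396 -0.32414714  0.1       ]
fine scene [0.52791364 0.01163856 0.11      ] [0.50668723 0.02550431 0.11      ]
heater top [0.60739531 0.07330168 0.1       ] [0.64016126 0.05000704 0.1       ]
```

The scene view shows the stand with the orange handle at full-res pixel (148,282), the knob at (244,191), and the blue ring near (302,182). The top view agrees, so the stand is on the right at about (0.46, -0.31). I'll swing along an arc around the base to get there.

Call:
{"name": "jog_arm", "arguments": {"deltas": [[[-50,0,-12,0,0,5.5,85],[-50,0,-12,0,0,5.5,85],[-50,0,-12,0,0,5.5,85],[-50,0,-12,0,0,5.5,85],[-50,0,-10,0,0,5.5,85]]]}}

```text
clock: 1.6
eef_pos: [0.3932, 0.3299, 0.2871]
tool_rot: [0.424, 0.906, -0.001, -0.001]
ft_force: [-0.1, -0.2, 0.7]
grip_width: 0.0852
```

Call:
{"name": "jog_arm", "arguments": {"deltas": [[[-50,0,-5,0,0,5.5,85],[-50,0,-5,0,0,5.5,85],[-50,5,-5,0,0,5.5,85],[-50,10,0,0,0,5.5,85],[-50,10,0,0,0,5.5,85]]]}}

```text
clock: 2.1
eef_pos: [0.5341, 0.1246, 0.3035]
tool_rot: [0.634, 0.773, 0.002, 0.001]
ft_force: [0.6, 0.7, -0.4]
grip_width: 0.0851
```

Run:
```python
from h import *
o=get_obs();im=camera("wrist");cv2.imwrite("pics/w1.png",im[:,:,::-1]);print(o["clock"],o["eef_pos"],o["joint_pos"],o["joint_vel"])
np.savez("pics/w1.npz",p=o["eef_pos"],q=o["tool_rot"])
for t in ("fine_top","coarse_mark"):
    print(t,[(round(d["conf"],2),np.round(d["at"],1),int(d["pixels"].sum())) for d in masks_of(t,"wrist")[:3]])
```

```text
2.1 [0.53414398 0.12458593 0.30350415] [2.28429237e-01 3.20942067e-01 2.99458403e-01 1.54589880e+00
 1.29767399e-03 1.60287035e+00] [-0.89713228  0.22497819  0.32480746  0.08773164  0.00493497  0.09818742]
fine_top [(0.95, array([226.7, 239.8]), 393)]
coarse_mark [(0.98, array([238.8, 229.7]), 722)]
```

View pics/w1.png

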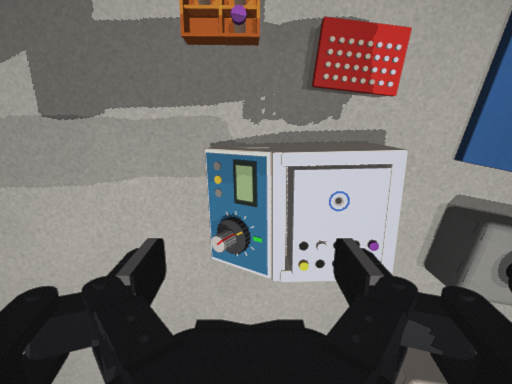

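The wrist view shows the well at about (339.5, 201), the silver knob end at (217,244), the green mark at (257,240), and the red line pointing at about (241,233).

Run:
```python
from h import *
d=np.load("pics/w1.npz");o=dict(eef_pos=d["p"],tool_rot=d["q"]);M=model("wrist",o)
im=cv2.imread("pics/w1.png");hsv=cv2.cvtColor(im,cv2.COLOR_BGR2HSV)
m=cv2.inRange(hsv,(95,100,60),(130,255,255))[180:222,318:362]
c=cv2.findContours(m,cv2.RETR_EXTERNAL,cv2.CHAIN_APPROX_NONE)[0];e=cv2.fitEllipse(max(c,key=len));print("ring",e)
w=ray(M,e[0][0]+318,e[0][1]+180,.112);print("well",w)
for a,b in (((284,153),(404,151)),((285,278),(397,281)),((294,169),(391,167)),((406,152),(398,280)),((274,152),(273,278))):
    p=ray(M,*a,.1);q=ray(M,*b,.1);print(p[:2],q[:2],np.degrees(np.arctan2(*(q-p)[1::-1])))
g=cv2.inRange(hsv,(50,120,80),(75,255,255))[225:255,240:275];y,x=np.nonzero(g);print("green",x.mean()+240,y.mean()+225)
r=masks_of
cv2.imwrite("pics/w1c.png",cv2.resize(im[140:300,190:420],None,fx=3.4,fy=3.4,interpolation=cv2.INTER_CUBIC))
```

```text
ring ((20.856887817382812, 20.687780380249023), (18.39248275756836, 20.387014389038086), 59.387332916259766)
well [0.64923038 0.11433183 0.112     ]
[0.57136367 0.15718421] [0.71440238 0.18794913] 12.138319314140384
[ 0.61157147 -0.01011411] [0.76505237 0.01521606] 9.371499823982338
[0.58798097 0.14033803] [0.70520716 0.16605148] 12.371836376816454
[0.71720851 0.18726645] [0.76589792 0.01697771] -74.04356476586852
[0.55912935 0.15600294] [ 0.59531742 -0.01330258] -77.93491209612154
green 257.1578947368421 238.8684210526316
```

View pics/w1c.png

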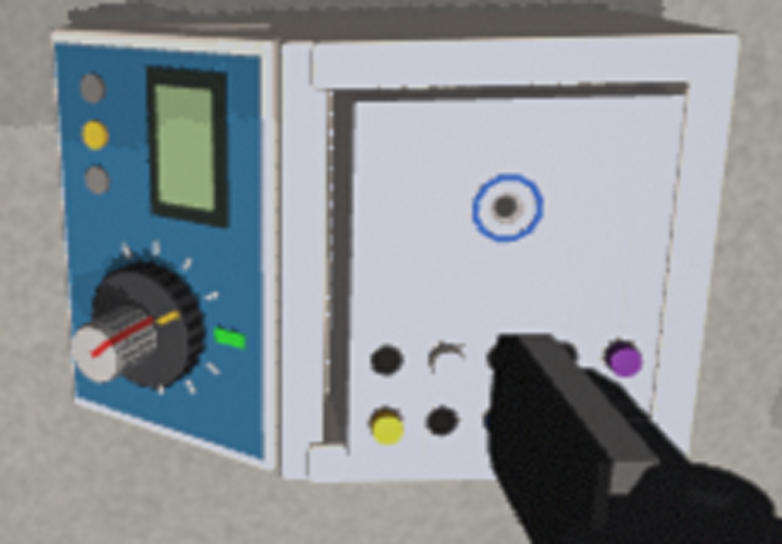

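Call:
{"name": "jog_arm", "arguments": {"deltas": [[[-50,0,0,0,0,5.5,85],[-50,0,0,0,0,5.5,85],[-50,0,0,0,0,5.5,85],[-50,0,0,0,0,5.5,85],[-50,0,0,0,0,5.5,85]]]}}

```text
clock: 2.75
eef_pos: [0.5353, -0.1165, 0.3009]
tool_rot: [0.799, 0.602, 0.002, -0.002]
ft_force: [1.5, -0.1, 0.1]
grip_width: 0.0853
```

The crop confirms the well at about (339,201), with the knob cap and its red line on the left and the yellow ring mark near the line. Heater yaw comes out near 11.5°. Continuing to the stand.

Call:
{"name": "jog_arm", "arguments": {"deltas": [[[-50,-3,0,0,0,5.3,85],[-50,-3,0,0,0,5.3,85],[-50,-3,0,0,0,5.3,85],[-40,-3,0,0,0,4,85],[0,0,0,0,0,0,85]]]}}

```text
clock: 3.25
eef_pos: [0.4458, -0.2881, 0.2987]
tool_rot: [0.893, 0.45, 0.002, -0.003]
ft_force: [0.5, 0.1, -0.1]
grip_width: 0.0849
```

Run:
```python
from h import *
o=get_obs();im=camera("wrist");cv2.imwrite("pics/w2.png",im[:,:,::-1]);print(o["clock"],o["eef_pos"],o["joint_vel"])
np.savez("pics/w2.npz",p=o["eef_pos"],q=o["tool_rot"]);M=model("wrist",o)
for t in ("thermometer","stand"):
  for d in masks_of(t,"wrist")[:2]:
    c=max(cv2.findContours(d["pixels"].astype(np.uint8),cv2.RETR_EXTERNAL,cv2.CHAIN_APPROX_NONE)[0],key=len)
    print(t,round(d["conf"],2),d["at"],cv2.minAreaRect(c))
cv2.imwrite("pics/w2v.png",cv2.resize(im[:,:,::-1],None,fx=1.5,fy=1.5,interpolation=cv2.INTER_CUBIC))
```

```text
3.25 [ 0.44583631 -0.2881003   0.29872985] [ 0.05181046  0.00202933 -0.00172492 -0.00601538  0.04983249  0.00054899]
thermometer 0.87 [273.1, 183.7] ((271.5000305175781, 181.00001525878906), (20.57182502746582, 21.0190372467041), 26.56505012512207)
stand 0.93 [270.2, 167.5] ((268.2000427246094, 171.10000610351562), (60.37383270263672, 61.715476989746094), 26.56505012512207)
```

View pics/w2v.png

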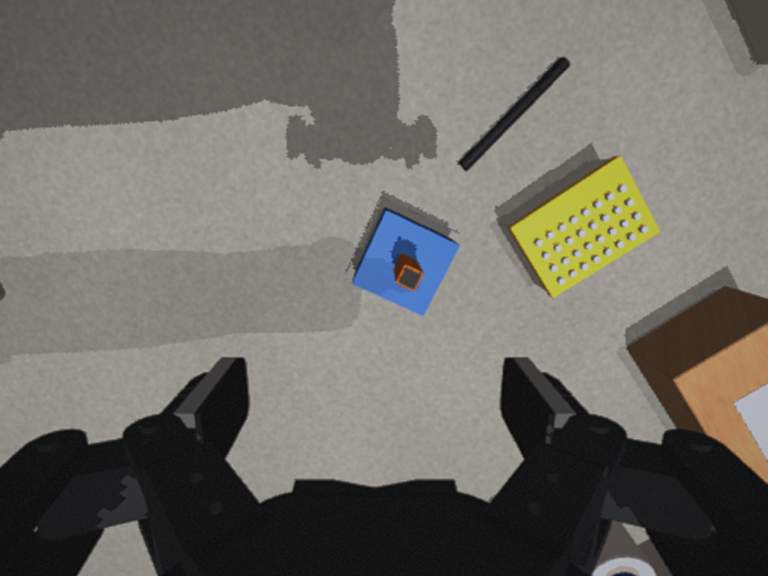

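The picture (1.5x) shows the handle top's grey face centred at (409,277), roughly (272.7,184.7) full-res. The stand's top corners are (386,208), (458,243), (424,315) and (352,283), turned about 25° in the image.

Run:
```python
from h import *
d=np.load("pics/w2.npz");o=dict(eef_pos=d["p"],tool_rot=d["q"]);M=model("wrist",o)
k=np.array([(386,208),(458,243),(424,315),(352,283)])/1.5
for z in (.055,.061):
    P=np.array([ray(M,*c,z) for c in k]);L=np.linalg.norm(np.roll(P,-1,0)-P,axis=1)
    a=[np.degrees(np.arctan2(*(P[(i+1)%4]-P[i])[1::-1]))%90 for i in range(4)]
    print(z,P.mean(0),L,a,"handle top",ray(M,272.7,184.7,z+.055), tooldelta(o,[*ray(M,272.7,184.7,z+.055)[:2],z+.018]))
im=cv2.imread("pics/w2.png");hs=cv2.cvtColor(im,cv2.COLOR_BGR2HSV)
m=cv2.inRange(hs,(5,150,140),(20,255,255))[165:205,250:295]
c=np.vstack(cv2.findContours(m,cv2.RETR_EXTERNAL,cv2.CHAIN_APPROX_NONE)[0]);print(cv2.minAreaRect(c),m.sum()/255)
print("tool yaw x",np.degrees(np.arctan2(*R.from_quat(d["q"]).as_matrix()[1::-1,0])), R.from_quat(d["q"]).as_matrix()[:,2])
```

```text
0.055 [ 0.46203249 -0.31296806  0.055     ] [0.07318195 0.07503809 0.07537887 0.0759809 ] [np.float64(27.97510875729406), np.float64(30.725037441211697), np.float64(28.747499738293158), np.float64(29.038443800051756)] handle top [ 0.46145172 -0.31298953  0.11      ] [-11.97647496  28.03487615 225.5834419 ]
0.061 [ 0.46239485 -0.31175956  0.061     ] [0.07204797 0.07387534 0.07421084 0.07480354] [np.float64(27.97510875729406), np.float64(30.725037441211697), np.float64(28.747499738293172), np.float64(29.038443800051752)] handle top [ 0.46188456 -0.31158057  0.116     ] [-10.55291895  27.52637094 219.59282947]
((22.500001907348633, 19.5), (12.969194412231445, 13.86362075805664), 26.56505012512207) 38.0
tool yaw x 53.48069864077202 [ 9.39054437e-04  6.28820418e-03 -9.99979788e-01]
```

The edge lengths match 75 mm at z=0.055, so the handle top is at 0.110 and the thermometer at (0.4615,-0.313). I'll turn about +24.5° and descend part way.

Call:
{"name": "jog_arm", "arguments": {"deltas": [[[-12,28,30,0,0,8.2,85],[0,0,40,0,0,8.2,85],[0,0,40,0,0,8.1,85],[0,0,0,0,0,0,85],[0,0,0,0,0,0,85]]]}}

```text
clock: 3.9
eef_pos: [0.4729, -0.3023, 0.1887]
tool_rot: [0.966, 0.257, 0.005, -0.002]
ft_force: [0.1, 0.6, 1.5]
grip_width: 0.0851
```

```bash
cat > look.py <<'E'
from h import *
import sys
n=sys.argv[1]
o=get_obs();im=camera("wrist");cv2.imwrite(f"pics/{n}.png",im[:,:,::-1]);print(o["clock"],o["eef_pos"],o["joint_vel"].round(3),o["joint_pos"].round(2))
np.savez(f"pics/{n}.npz",p=o["eef_pos"],q=o["tool_rot"]);M=model("wrist",o)
A=R.from_quat(o["tool_rot"]).as_matrix();print("yaw",np.degrees(np.arctan2(*A[1::-1,0])),"z",A[:,2])
E
python3 look.py w3
python3 - <<'E'
from h import *
d=np.load("pics/w3.npz");o=dict(eef_pos=d["p"],tool_rot=d["q"]);M=model("wrist",o)
for r in masks_of("thermometer","wrist")[:1]: print(r["conf"],r["at"])
print("pred",proj(M,[.4615,-.313,.11]),tooldelta(o,[.4615,-.313,.073]))
u,v=proj(M,[.4615,-.313,.11]).astype(int);im=cv2.imread("pics/w3.png")
print(u-60,v-60);cv2.imwrite("pics/w3c.png",cv2.resize(im[max(0,v-60):v+60,u-60:u+60],None,fx=4,fy=4,interpolation=cv2.INTER_CUBIC))
E
```

```text
3.9 [ 0.47288569 -0.30234004  0.18867603] [ 0.03   0.026 -0.042 -0.003  0.004  0.003] [-0.57  0.38  0.09  1.27  0.01  2.05]
yaw 29.768187430994928 z [ 0.00874562  0.0062162  -0.99994243]
0.8 [254.2, 213.9]
pred [254.04762558 220.23621137] [-16.41014597   3.72209965 115.5035298 ]
194 160
```

View pics/w3c.png

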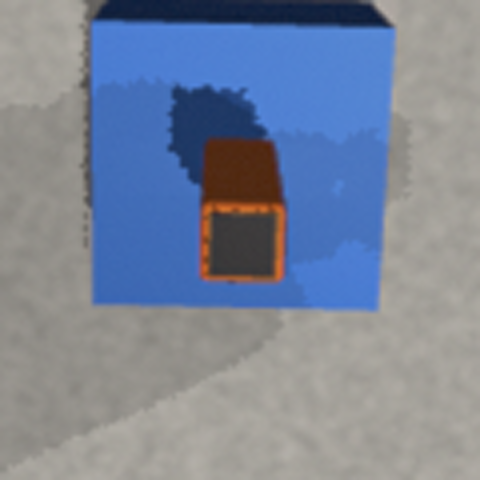

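The handle top is at (254.7,220.3), matching the prediction within 1 px, and the faces are square to the jaws. I'll correct the small tilt and descend.

Call:
{"name": "jog_arm", "arguments": {"deltas": [[[-15.2,3.6,0,0,-0.6,-0.7,85],[0,0,10,0,0,0,85],[0,0,35,0,0,0,60],[0,0,35,0,0,0,60],[0,0,0,0,0,0,60]]]}}

```text
clock: 4.5
eef_pos: [0.4705, -0.3163, 0.1181]
tool_rot: [0.964, 0.266, 0.009, 0.008]
ft_force: [-0.3, 1.0, -0.0]
grip_width: 0.0599
```

Run:
```python
from h import *
o=get_obs();print(o["eef_pos"],tooldelta(o,[.4615,-.313,.073]),R.from_quat(o["tool_rot"]).as_matrix()[:,2],o["grip_width"])
```

```text
[ 0.47048821 -0.31630979  0.1181    ] [-6.55538821 -8.37479777 44.86248589] [ 0.02081803 -0.01139049 -0.99971839] 0.05991754560890749
```

Call:
{"name": "jog_arm", "arguments": {"deltas": [[[-6,-7.4,0,1.17,-0.7,0,60],[0,0,0,0,0,0,60]]]}}

```text
clock: 4.7
eef_pos: [0.4625, -0.3131, 0.1208]
tool_rot: [0.964, 0.267, 0.001, 0.001]
ft_force: [1.0, -0.0, 0.3]
grip_width: 0.0595
```

```bash
cat > st.py <<'E'
from h import *
import sys
o=get_obs();A=R.from_quat(o["tool_rot"]).as_matrix();t=[float(x) for x in sys.argv[1:4]]
tz=np.array([float(x) for x in sys.argv[4:7]] or [0,0,-1.]);d=A.T@tz
print("t",o["clock"],"pos",o["eef_pos"].round(4),"yaw",np.degrees(np.arctan2(*A[1::-1,0])).round(2),"w",o["grip_width"].round(4),"F",o["ft_force"].round(1))
print("delta",tooldelta(o,t).round(1),"rot deg rx,ry",np.degrees(-d[1]).round(2),np.degrees(d[0]).round(2),"jv",o["joint_vel"].round(3))
E
python3 st.py .4615 -.313 .073
```

```text
Traceback (most recent call last):
  File "st.py", line 5, in <module>
    print("t",o["clock"],"pos",o["eef_pos"].round(4),"yaw",np.degrees(np.arctan2(*A[1::-1,0])).round(2),"w",o["grip_width"].round(4),"F",o["ft_force"].round(1))
                                                                                                            ^^^^^^^^^^^^^^^^^^^^^
AttributeError: 'float' object has no attribute 'round'
```

Call:
{"name": "jog_arm", "arguments": {"deltas": [[[-0.9,0,16,0,0,0,60],[0,0,16,0,0,0,60],[0,0,14,0,0,0,60],[0,0,0,0,0,0,60]]]}}

```text
clock: 5.1
eef_pos: [0.4676, -0.3171, 0.0831]
tool_rot: [0.964, 0.267, 0.006, 0.006]
ft_force: [0.7, -0.1, 0.5]
grip_width: 0.0602
```

```bash
sed -i 's/o\["grip_width"\].round(4)/round(o["grip_width"],4)/' st.py; python3 st.py .4615 -.313 .073
```

```text
t 5.1 pos [ 0.4676 -0.3171  0.0831] yaw 31.01 w 0.0602 F [ 0.7 -0.1  0.5]
delta [-3.2 -6.8  9.9] rot deg rx,ry 0.9 -0.45 jv [-0.001 -0.038  0.052  0.025  0.    -0.001]
```

Call:
{"name": "jog_arm", "arguments": {"deltas": [[[-3.5,-7.5,9,1,-0.5,1.5,60],[0,0,0,0,0,0,60]]]}}

```text
clock: 5.3
eef_pos: [0.4621, -0.3133, 0.0765]
tool_rot: [0.967, 0.254, 0.001, 0.0]
ft_force: [-0.4, 0.2, -0.3]
grip_width: 0.06
```

```bash
python3 st.py .4615 -.313 .073
```

```text
t 5.3 pos [ 0.4621 -0.3133  0.0765] yaw 29.38 w 0.06 F [-0.4  0.2 -0.3]
delta [-0.4 -0.6  3.5] rot deg rx,ry 0.06 -0.05 jv [ 0.    -0.032  0.057 -0.001  0.    -0.007]
```

Call:
{"name": "jog_arm", "arguments": {"deltas": [[[-0.4,-0.6,1,0,0,0,10],[0,0,0,0,0,0,10],[0,0,0,0,0,0,10],[0,0,0,0,0,0,10],[0,0,0,0,0,0,10]]]}}

```text
clock: 5.8
eef_pos: [0.4629, -0.3139, 0.0781]
tool_rot: [0.967, 0.254, 0.002, 0.002]
ft_force: [0.8, 0.0, -1.2]
grip_width: 0.017
```

```bash
python3 st.py .4615 -.313 .073
```

```text
t 5.8 pos [ 0.4629 -0.3139  0.0781] yaw 29.38 w 0.017 F [ 0.8  0.  -1.2]
delta [-0.8 -1.5  5.1] rot deg rx,ry 0.28 -0.16 jv [-0.001 -0.002  0.    -0.     0.003 -0.   ]
```

Call:
{"name": "jog_arm", "arguments": {"deltas": [[[1.1,2.5,-15,-0.33,0.17,0,10],[1.1,2.5,-15,-0.33,0.17,0,10],[0,0,0,0,0,0,10]]]}}

```text
clock: 6.1
eef_pos: [0.4631, -0.3138, 0.1083]
tool_rot: [0.967, 0.254, 0.003, 0.002]
ft_force: [-0.7, 0.4, -0.7]
grip_width: 0.0175
```

```bash
python3 st.py .4629 -.3139 .073
```

```text
t 6.1 pos [ 0.4631 -0.3138  0.1083] yaw 29.4 w 0.0175 F [-0.7  0.4 -0.7]
delta [-0.4 -0.2 35.3] rot deg rx,ry 0.33 -0.28 jv [-0.001  0.005 -0.01  -0.011 -0.     0.001]
```

Call:
{"name": "jog_arm", "arguments": {"deltas": [[[2.2,5,-30,-0.66,0.34,0,10],[2.2,5,-30,-0.66,0.34,0,10],[2.2,5,-30,-0.66,0.34,0,10],[2.2,5,-30,-0.66,0.34,0,10],[0,0,0,0,0,0,10]]]}}

```text
clock: 6.6
eef_pos: [0.4814, -0.3285, 0.2405]
tool_rot: [0.967, 0.253, 0.025, 0.028]
ft_force: [0.5, -0.9, 0.1]
grip_width: 0.0172
```

Call:
{"name": "jog_arm", "arguments": {"deltas": [[[36,-27.5,0,0,0,0,10],[36,-27.5,0,0,0,0,10],[36,-27.5,0,0,0,0,10],[36,-27.5,0,0,0,0,10],[36,-27.5,0,0,0,0,10]]]}}

```text
clock: 7.1
eef_pos: [0.5765, -0.1239, 0.2439]
tool_rot: [0.968, 0.246, 0.031, 0.035]
ft_force: [0.2, 0.2, 0.2]
grip_width: 0.0175
```

```bash
python3 st.py .649 .114 .24
```

```text
t 7.1 pos [ 0.5765 -0.1239  0.2439] yaw 28.61 w 0.0175 F [0.2 0.2 0.2]
delta [ 177.2 -174.5   -3. ] rot deg rx,ry 4.78 -2.48 jv [ 0.822  0.179  0.252  0.071 -0.076  0.819]
```

Call:
{"name": "jog_arm", "arguments": {"deltas": [[[35,-34,0,1,-0.5,0,10],[35,-34,0,1,-0.5,0,10],[35,-34,0,1,-0.5,0,10],[35,-34,0,1,-0.5,0,10],[0,0,0,0,0,0,10]]]}}

```text
clock: 7.6
eef_pos: [0.6394, 0.0732, 0.2424]
tool_rot: [0.968, 0.249, 0.01, 0.006]
ft_force: [0.5, -1.4, -0.8]
grip_width: 0.0175
```

```bash
python3 st.py .649 .114 .23; python3 look.py w4
```

```text
t 7.6 pos [0.6394 0.0732 0.2424] yaw 28.86 w 0.0175 F [ 0.5 -1.4 -0.8]
delta [ 27.9 -31.3  12.4] rot deg rx,ry 0.92 -0.92 jv [-0.044 -0.029 -0.026  0.009 -0.064 -0.01 ]
7.6 [0.63937281 0.07319168 0.24243633] [-0.044 -0.029 -0.026  0.009 -0.064 -0.01 ] [ 0.12  0.52  0.44  1.47 -0.01  2.76]
yaw 28.86183013274466 z [ 0.02173717 -0.00627941 -0.999744  ]
```

Run:
```python
from h import *
d=np.load("pics/w4.npz");o=dict(eef_pos=d["p"],tool_rot=d["q"]);M=model("wrist",o)
A=R.from_quat(o["tool_rot"]).as_matrix()
tip=o["eef_pos"]+A@[-.0008,0,.068];print("tip",tip,"px",proj(M,tip),"well pred px",proj(M,[.6492,.1143,.112]))
im=cv2.imread("pics/w4.png");cv2.imwrite("pics/w4v.png",cv2.resize(im,None,fx=1.5,fy=1.5,interpolation=cv2.INTER_CUBIC))
```

```text
tip [0.6401504  0.07237857 0.17444093] px [249.61699808 206.66045655] well pred px [215.06808337 160.27834211]
```

View pics/w4v.png

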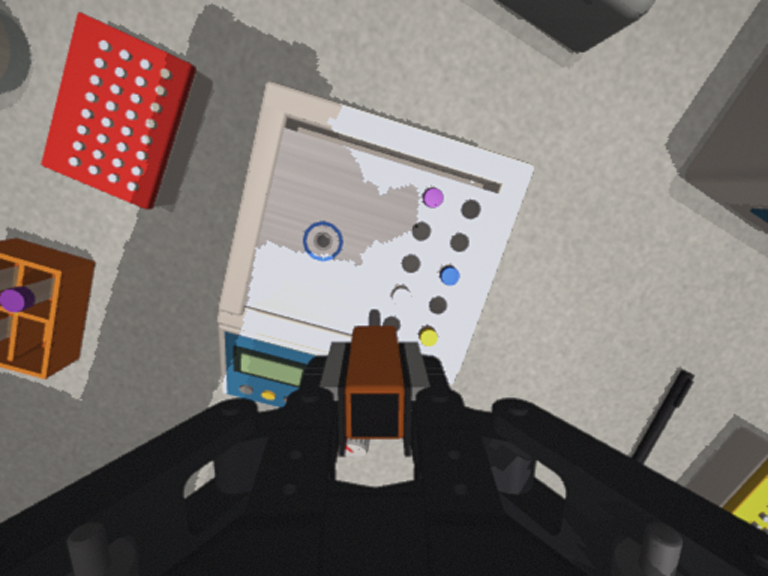

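The picture shows the pin tip at (250,207.5) and the well at (215.3,160.6) full-res; both match the predictions (249.6,206.7) and (215.1,160.3) within 1 px.

Call:
{"name": "jog_arm", "arguments": {"deltas": [[[28,-31.5,10,0.9,-0.9,0,10],[0,0,0,0,0,0,10],[0,0,0,0,0,0,10]]]}}

```text
clock: 7.95
eef_pos: [0.6492, 0.1102, 0.2327]
tool_rot: [0.969, 0.247, 0.0, 0.002]
ft_force: [0.1, 0.2, 0.7]
grip_width: 0.0174
```

```bash
python3 st.py .650 .1147 .188
```

```text
t 7.95 pos [0.6492 0.1102 0.2327] yaw 28.62 w 0.0174 F [0.1 0.2 0.7]
delta [ 2.9 -3.8 44.7] rot deg rx,ry 0.25 0.02 jv [ 0.025  0.027 -0.007 -0.015  0.03   0.004]
```

Call:
{"name": "jog_arm", "arguments": {"deltas": [[[0.6,-4.6,15,0.35,-0.36,0,10],[-2,-0.8,14,0.1,-0.36,0,10],[-1.5,-0.6,12,0.1,-0.3,0,10],[0,0,0,0,0,0,10]]]}}

```text
clock: 8.35
eef_pos: [0.6423, 0.1097, 0.189]
tool_rot: [0.97, 0.245, -0.01, -0.0]
ft_force: [-0.3, 0.1, -1.5]
grip_width: 0.017
```

```bash
python3 st.py .650 .1147 .188
```

```text
t 8.35 pos [0.6423 0.1097 0.189 ] yaw 28.32 w 0.017 F [-0.3  0.1 -1.5]
delta [ 9.2 -0.7  0.8] rot deg rx,ry -0.29 1.12 jv [-0.011 -0.017  0.004  0.    -0.003 -0.002]
```

Call:
{"name": "jog_arm", "arguments": {"deltas": [[[9.2,-0.7,0,-0.3,1.1,0,10],[0,0,0,0,0,0,10],[0,0,0,0,0,0,10]]]}}

```text
clock: 8.65
eef_pos: [0.6507, 0.114, 0.1889]
tool_rot: [0.97, 0.244, 0.001, 0.0]
ft_force: [1.1, 0.7, -0.0]
grip_width: 0.0171
```

```bash
python3 st.py .650 .1147 .135; python3 look.py w5
python3 - <<'E'
from h import *
d=np.load("pics/w5.npz");o=dict(eef_pos=d["p"],tool_rot=d["q"]);M=model("wrist",o)
A=R.from_quat(o["tool_rot"]).as_matrix()
print("tip px",proj(M,o["eef_pos"]+A@[-.0008,0,.068]),"well px",proj(M,[.6492,.1143,.112]))
im=cv2.imread("pics/w5.png");cv2.imwrite("pics/w5c.png",cv2.resize(im[130:260,190:320],None,fx=4,fy=4,interpolation=cv2.INTER_CUBIC))
E
```

```text
t 8.65 pos [0.6507 0.114  0.1889] yaw 28.24 w 0.0171 F [ 1.1  0.7 -0. ]
delta [-0.3 -1.  53.9] rot deg rx,ry 0.04 -0.08 jv [ 0.003 -0.003  0.005 -0.011  0.003  0.002]
8.65 [0.65065486 0.11396818 0.18886773] [ 0.003 -0.003  0.005 -0.011  0.003  0.002] [ 0.17  0.59  0.42  1.4  -0.    2.82]
yaw 28.236674137658216 z [ 1.65645845e-03  4.83504207e-05 -9.99998627e-01]
tip px [249.6325064  206.65528974] well px [248.33725764 203.83419332]
```

View pics/w5c.png

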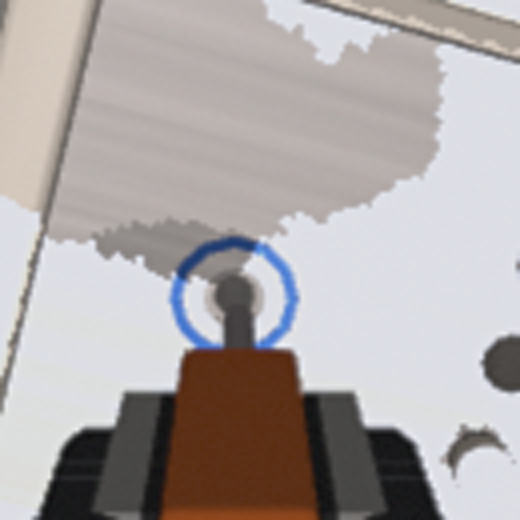

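Call:
{"name": "jog_arm", "arguments": {"deltas": [[[-0.5,-0.5,6,0,0,0,10],[0.3,0,6,0,0,0,10],[0,0,0,0,0,0,10]]]}}

```text
clock: 9.0
eef_pos: [0.6509, 0.1147, 0.1771]
tool_rot: [0.97, 0.244, 0.002, 0.0]
ft_force: [-0.4, -0.4, -0.7]
grip_width: 0.0169
```

```bash
python3 st.py .650 .1145 .135
```

```text
t 9.0 pos [0.6509 0.1147 0.1771] yaw 28.26 w 0.0169 F [-0.4 -0.4 -0.7]
delta [-1.  -0.3 42.1] rot deg rx,ry 0.08 -0.22 jv [ 0.002 -0.006  0.005  0.004 -0.002 -0.   ]
```

Call:
{"name": "jog_arm", "arguments": {"deltas": [[[-1,-0.3,8,0.1,-0.2,0,10],[0,0,8,0,0,0,10],[0,0,0,0,0,0,10]]]}}

```text
clock: 9.3
eef_pos: [0.6496, 0.1146, 0.1593]
tool_rot: [0.97, 0.244, -0.0, -0.0]
ft_force: [-0.5, -0.2, -0.3]
grip_width: 0.0169
```

```bash
python3 st.py .650 .1145 .135
```

```text
t 9.3 pos [0.6496 0.1146 0.1593] yaw 28.27 w 0.0169 F [-0.5 -0.2 -0.3]
delta [ 0.4  0.3 24.3] rot deg rx,ry -0.04 0.04 jv [ 0.    -0.004  0.007  0.007 -0.001  0.001]
```

Call:
{"name": "jog_arm", "arguments": {"deltas": [[[0.4,0.3,8,0,0,0,10],[0,0,8,0,0,0,10],[0,0,5,0,0,0,10],[0,0,0,0,0,0,10]]]}}

```text
clock: 9.7
eef_pos: [0.6497, 0.1144, 0.1356]
tool_rot: [0.97, 0.244, -0.001, -0.0]
ft_force: [0.4, -0.3, 0.1]
grip_width: 0.0172
```

```bash
python3 st.py .650 .1145 .135
```

```text
t 9.7 pos [0.6497 0.1144 0.1356] yaw 28.27 w 0.0172 F [ 0.4 -0.3  0.1]
delta [0.3 0.1 0.6] rot deg rx,ry -0.06 0.11 jv [-0.002 -0.003  0.003 -0.001  0.001  0.001]
```

Pushing down gently until contact.

Call:
{"name": "jog_arm", "arguments": {"deltas": [[[0,0,2,0,0,0,10],[0,0,1,0,0,0,10]]]}}

```text
clock: 9.9
eef_pos: [0.6502, 0.1145, 0.1348]
tool_rot: [0.97, 0.244, 0.0, -0.0]
ft_force: [-2.3, -0.2, 3.3]
grip_width: 0.0171
```

Call:
{"name": "jog_arm", "arguments": {"deltas": [[[0,0,2,0,0,0,10],[0,0,0,0,0,0,30],[0,0,0,0,0,0,44],[0,0,0,0,0,0,44],[0,0,0,0,0,0,44]]]}}

```text
clock: 10.4
eef_pos: [0.651, 0.1146, 0.1354]
tool_rot: [0.97, 0.244, 0.002, -0.0]
ft_force: [0.5, 0.7, -0.0]
grip_width: 0.0439
```

```bash
python3 st.py .650 .1145 .135
```

```text
t 10.4 pos [0.651  0.1146 0.1354] yaw 28.27 w 0.0439 F [ 0.5  0.7 -0. ]
delta [-1.  -0.4  0.4] rot deg rx,ry 0.05 -0.22 jv [ 0.     0.003 -0.001 -0.002  0.001  0.001]
```

Call:
{"name": "jog_arm", "arguments": {"deltas": [[[-1,0,-15,0,0,0,44],[0,0,-20,0,0,0,44],[0,0,-25,0,0,0,44],[0,0,-30,0,0,0,44],[0,0,0,0,0,0,44]]]}}

```text
clock: 10.9
eef_pos: [0.6487, 0.1138, 0.2248]
tool_rot: [0.97, 0.244, -0.001, -0.0]
ft_force: [0.4, -0.7, 0.1]
grip_width: 0.0443
```

```bash
python3 st.py .650 .1145 .135
```

```text
t 10.9 pos [0.6487 0.1138 0.2248] yaw 28.27 w 0.0443 F [ 0.4 -0.7  0.1]
delta [ 1.6  0.1 89.8] rot deg rx,ry -0.06 0.12 jv [-0.     0.039 -0.072 -0.04  -0.     0.002]
```

Thermometer released. Next I'll estimate the knob and heater yaw by triangulating from the earlier views.

Run:
```python
from h import *
def L(n):
    d=np.load(f"pics/{n}.npz");return model("wrist",dict(eef_pos=d["p"],tool_rot=d["q"]))
M=L("w4")
for a,b in (((265,84),(220,315)),((265,84),(533,163)),((287,120),(499,188)),((533,163),(462,392))):
    p=ray(M,a[0]/1.5,a[1]/1.5,.1);q=ray(M,b[0]/1.5,b[1]/1.5,.1);print(p[:2],np.degrees(np.arctan2(*(q-p)[1::-1]))%90)
M1=L("w1");S=model("scene");M=model("top")
def dr(M,u,v):
    f,cx,cy,P=M;d=P[:3,:3]@[(u-cx)/f,(v-cy)/f,1];return P[:3,3],d/np.linalg.norm(d)
def tri(rs):
    A=sum(np.eye(3)-np.outer(d,d) for c,d in rs);b=sum((np.eye(3)-np.outer(d,d))@c for c,d in rs);return np.linalg.solve(A,b)
p=tri([dr(M1,217.4,244.1),dr(S,244,191)]);print("tri",p)
psi=np.radians(12);ax=np.array([-np.sin(.611)*np.cos(psi),-np.sin(.611)*np.sin(psi),np.cos(.611)])
w=np.array([.6492,.1143,.112]);c,s=np.cos(psi),np.sin(psi);o=w-np.array([c*45-s*30,s*45+c*30,112])/1000;print("origin",o)
for z in (.12,.13,.14,.15):
    f=ray(M1,217.4,244.1,z);q=f-.044*ax-o
    print(z,f,"panel pt in heater",c*q[0]+s*q[1],-s*q[0]+c*q[1],q[2],"panel pt px",proj(M1,f-.044*ax),"scene px",proj(S,f))
```

```text
[0.71615013 0.18966254] 13.428285859978473
[0.71615013 0.18966254] 13.548988899351158
[0.70400043 0.16876626] 11.927922825498044
[0.75754927 0.01786991] 15.74854100724798
tri [0.51626608 0.02011318 0.09178163]
origin [0.61142071 0.07559955 0.        ]
0.12 [0.51216776 0.0317585  0.12      ] panel pt in heater -0.08095687575041764 -0.02224716186887822 0.08396071141109718 panel pt px [238.47003018 232.53213187] scene px [243.08720622 180.87079021]
0.13 [0.51241795 0.03659803 0.13      ] panel pt in heater -0.07970595851677356 -0.017565413284006785 0.09396071141109719 panel pt px [239.07432821 232.20036016] scene px [244.10465495 177.49818193]
0.14 [0.51266815 0.04143755 0.14      ] panel pt in heater -0.07845504128312947 -0.012883664699135319 0.1039607114110972 panel pt px [239.71431284 231.8489958 ] scene px [245.13498476 174.08287584]
0.15 [0.51291834 0.04627707 0.15      ] panel pt in heater -0.07720412404948528 -0.008201916114263904 0.1139607114110972 panel pt px [240.39324142 231.47625042] scene px [246.17844182 170.62405594]
```

```bash
cat > plan.py <<'E'
from h import *
# plan(target pos, psi deg, twist deg about tool z, n rows): prints rows
def Rt(psi,tw,lean=35):
    p=np.radians(psi);a=np.radians(lean);c,s=np.cos(p),np.sin(p)
    ax=np.array([-np.sin(a)*c,-np.sin(a)*s,np.cos(a)]);x=np.array([-s,c,0]);z=-ax
    return R.from_matrix(np.c_[x,np.cross(z,x),z])*R.from_rotvec([0,0,np.radians(tw)]),ax
def plan(tgt,Rg,n):
    o=get_obs();R0=R.from_quat(o["tool_rot"]);rv=(R0.inv()*Rg).as_rotvec();dp=(np.asarray(tgt)-o["eef_pos"])/n*1000
    print("t",o["clock"],"pos",o["eef_pos"].round(4),"F",o["ft_force"].round(1),"w",round(o["grip_width"],4),"q",o["joint_pos"].round(2))
    for i in range(n):
        Ri=R0*R.from_rotvec(rv*i/n);print(np.r_[Ri.inv().apply(dp),np.degrees(rv)/n].round(2).tolist())
E
python3 - <<'E'
from plan import *
Rg,ax=Rt(12,0);f=np.array([.512,.026,.108]);print(f+.11*ax);plan(f+.11*ax,Rg,10)
E
```

```text
[0.45028533 0.01288214 0.19810672]
t 10.9 pos [0.6487 0.1138 0.2248] F [ 0.4 -0.7  0.1] w 0.0443 q [0.17 0.58 0.49 1.49 0.   2.82]
[-22.25, -0.5, 2.71, -3.01, 2.25, -7.13]
[-22.1, -3.38, 1.74, -3.01, 2.25, -7.13]
[-21.55, -6.17, 0.62, -3.01, 2.25, -7.13]
[-20.62, -8.79, -0.6, -3.01, 2.25, -7.13]
[-19.32, -11.22, -1.91, -3.01, 2.25, -7.13]
[-17.69, -13.39, -3.29, -3.01, 2.25, -7.13]
[-15.75, -15.26, -4.7, -3.01, 2.25, -7.13]
[-13.53, -16.8, -6.12, -3.01, 2.25, -7.13]
[-11.1, -17.97, -7.52, -3.01, 2.25, -7.13]
[-8.49, -18.76, -8.88, -3.01, 2.25, -7.13]
```

Call:
{"name": "jog_arm", "arguments": {"deltas": [[[-22,-0.5,-2,-3,2.25,-7.1,44],[-22,-3.4,0,-3,2.25,-7.1,44],[-21.5,-6,0.6,-3,2.25,-7.1,44],[-20.6,-9,-0.6,-3,2.25,-7.1,44],[-19.3,-11,-2,-3,2.25,-7.1,44]]]}}

```text
clock: 11.4
eef_pos: [0.5515, 0.0626, 0.2076]
tool_rot: [0.83, 0.535, 0.124, 0.103]
ft_force: [-0.9, -0.4, 0.4]
grip_width: 0.0442
```

Call:
{"name": "jog_arm", "arguments": {"deltas": [[[-17.7,-13.4,-3.3,-3,2.25,-7.1,44],[-15.7,-15.3,-4.7,-3,2.25,-7.1,44],[-13.5,-16.8,-6.1,-3,2.25,-7.1,44],[-11,-18,-7.5,-3,2.25,-7.1,44],[-8.5,-18.8,-8.9,-3,2.25,-7.1,44]]]}}

```text
clock: 11.9
eef_pos: [0.4457, 0.0094, 0.1893]
tool_rot: [0.578, 0.757, 0.236, 0.192]
ft_force: [-0.3, -0.6, -0.5]
grip_width: 0.044
```

Run:
```python
from plan import *
Rg,ax=Rt(12,0);f=np.array([.512,.026,.108]);plan(f+.11*ax,Rg,3)
```

```text
t 11.9 pos [0.4457 0.0094 0.1893] F [-0.3 -0.6 -0.5] w 0.044 q [-0.12 -0.24 -0.79  0.43  0.2   1.25]
[0.69, 3.15, -1.37, 0.16, -0.29, 1.0]
[0.74, 3.14, -1.39, 0.16, -0.29, 1.0]
[0.79, 3.12, -1.4, 0.16, -0.29, 1.0]
```

Call:
{"name": "jog_arm", "arguments": {"deltas": [[[2,9,-4,0.5,-0.9,3,44],[0,0,0,0,0,0,44],[0,0,0,0,0,0,44]]]}}

```text
clock: 12.2
eef_pos: [0.4397, 0.0091, 0.189]
tool_rot: [0.604, 0.74, 0.229, 0.186]
ft_force: [-0.0, 0.6, 0.0]
grip_width: 0.0435
```

```bash
python3 look.py w6
python3 - <<'E'
from h import *
im=cv2.imread("pics/w6.png")
for t in ("fine_top","coarse_mark"):
    print(t,[(round(d["conf"],2),np.round(d["at"],1),int(d["pixels"].sum())) for d in masks_of(t,"wrist")[:3]])
cv2.imwrite("pics/w6v.png",cv2.resize(im[60:330,100:460],None,fx=2.2,fy=2.2,interpolation=cv2.INTER_CUBIC))
E
```

```text
12.2 [0.43968411 0.00906339 0.18900461] [-0.003 -0.008  0.024 -0.028  0.004  0.006] [-0.09 -0.25 -0.79  0.46  0.17  1.32]
yaw 101.59417679759899 z [ 0.55094529  0.11426448 -0.82668187]
fine_top [(0.67, array([259.6, 186.7]), 609)]
coarse_mark [(0.84, array([258.6, 173.5]), 1393)]
```

View pics/w6v.png

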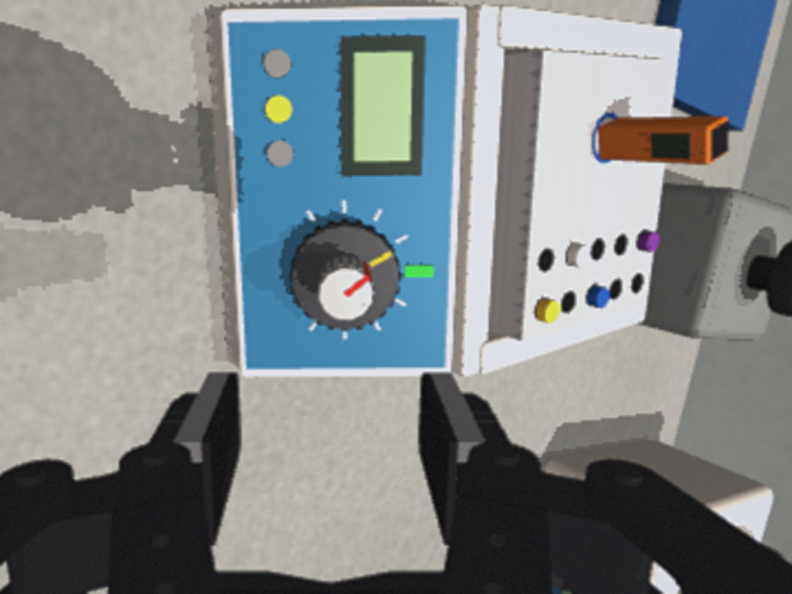

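The view (offset 100,60, 2.2x) shows the thermometer seated at the blue ring. The cap is centred at (346,292), the red line points to about (369,275), the green mark is at (419,272), and the yellow ring mark at (380,258).

Run:
```python
from plan import *
def L(n):
    d=np.load(f"pics/{n}.npz");return model("wrist",dict(eef_pos=d["p"],tool_rot=d["q"]))
def dr(M,u,v):
    f,cx,cy,P=M;d=P[:3,:3]@[(u-cx)/f,(v-cy)/f,1];return P[:3,3],d/np.linalg.norm(d)
def tri(rs):
    A=sum(np.eye(3)-np.outer(d,d) for c,d in rs);b=sum((np.eye(3)-np.outer(d,d))@c for c,d in rs);return np.linalg.solve(A,b)
M1,M6=L("w1"),L("w6")
im=cv2.imread("pics/w6.png");hs=cv2.cvtColor(im,cv2.COLOR_BGR2HSV)
roi=np.zeros(im.shape[:2],np.uint8);roi[170:215,235:285]=1
m=((cv2.inRange(hs,(0,0,150),(180,70,255))>0)&(roi>0)).astype(np.uint8)
red=((cv2.inRange(hs,(0,140,90),(6,255,255))>0)|(cv2.inRange(hs,(172,140,90),(180,255,255))>0))&(roi>0)
k=max(cv2.findContours(m|red.astype(np.uint8),cv2.RETR_EXTERNAL,cv2.CHAIN_APPROX_NONE)[0],key=len);print("cap",cv2.minEnclosingCircle(k),cv2.fitEllipse(k))
y,x=np.nonzero(red);print("red px",sorted(zip(x,y)))
g=(cv2.inRange(hs,(50,120,80),(70,255,255))>0);g[:, :270]=0;g[:170]=0;yy,xx=np.nonzero(g[:200,:310]);G=(xx.mean(),yy.mean()+0);print("green",G)
cap=(257.2,192.5)
f=tri([dr(M1,217.4,244.1),dr(M6,*cap)]);print("fine_top",f, proj(M1,f),proj(M6,f))
Pe=lambda u,v:(100+u/2.2,60+v/2.2)
for psi in (11.5,12.5,13.5):
    Rg,ax=Rt(psi,0);A=Rg.as_matrix()
    def onp(px,h):
        c,d=dr(M6,*px);p0=f+h*ax;return A.T@(c+d*((p0-c)@ax)/(d@ax)-f)
    print(psi,"green in tool frame",onp(G,-.044)*1e3,"ring ctr",onp(Pe(346,275),-.028)*1e3,"panel corners",[ (onp(Pe(*q),-.044)*1e3).round(1)[:2].tolist() for q in ((228,20),(465,17),(447,370),(246,370))])
    print("red line",[(onp((a,b),0)*1e3).round(1)[:2].tolist() for a,b in zip(x,y)])
    print("yellow",onp(Pe(391,253),-.028)*1e3)
```

```text
cap ((258.0, 191.5), 14.009025573730469) ((257.17413330078125, 192.7664337158203), (22.081432342529297, 25.339191436767578), 48.57804870605469)
red px [(np.int64(257), np.int64(192)), (np.int64(257), np.int64(193)), (np.int64(258), np.int64(192)), (np.int64(258), np.int64(193)), (np.int64(259), np.int64(191)), (np.int64(259), np.int64(192)), (np.int64(259), np.int64(193)), (np.int64(260), np.int64(190)), (np.int64(260), np.int64(191)), (np.int64(260), np.int64(192)), (np.int64(261), np.int64(189)), (np.int64(261), np.int64(190)), (np.int64(261), np.int64(191)), (np.int64(262), np.int64(188)), (np.int64(262), np.int64(189)), (np.int64(262), np.int64(190)), (np.int64(263), np.int64(188)), (np.int64(263), np.int64(189)), (np.int64(263), np.int64(190)), (np.int64(264), np.int64(187)), (np.int64(264), np.int64(188)), (np.int64(264), np.int64(189)), (np.int64(265), np.int64(186)), (np.int64(265), np.int64(187)), (np.int64(265), np.int64(188)), (np.int64(266), np.int64(180)), (np.int64(266), np.int64(181)), (np.int64(266), np.int64(182)), (np.int64(266), np.int64(183)), (np.int64(266), np.i
[... 1892 characters left out ...]
ool frame [-2.04214908 36.48665026 44.        ] ring ctr [ 0.71916325  0.25680085 28.        ] panel corners [[116.4, -50.3], [114.4, 56.1], [-56.2, 52.3], [-53.8, -53.4]]
red line [[12.6, 8.3], [11.6, 8.3], [10.7, 8.3], [9.7, 8.3], [9.7, 9.2], [8.7, 8.3], [8.7, 9.2], [7.7, 8.3], [7.7, 9.2], [6.8, 7.3], [6.8, 8.3], [6.7, 9.2], [6.7, 10.2], [5.8, 6.4], [5.8, 7.3], [5.8, 8.3], [5.8, 9.2], [4.9, 4.4], [4.9, 5.4], [4.9, 6.3], [4.8, 7.3], [3.9, 3.5], [3.9, 4.4], [3.9, 5.4], [3.9, 6.3], [3.0, 2.5], [3.0, 3.5], [2.9, 4.4], [2.9, 5.4], [2.0, 1.5], [2.0, 2.5], [2.0, 3.4], [1.1, -0.4], [1.1, 0.6], [1.0, 1.5], [1.0, 2.5], [0.1, -0.4], [0.1, 0.6], [0.0, 1.5]]
yellow [10.88221922 21.66112503 28.        ]
```

Using psi=11.5°, the green mark lands exactly up-slope (−0.1, 36.5 mm), the ring mark's radius is 24.5 mm, and fine is about −0.69 rad (39.5° to turn). Now I'll line up 30 mm off the knob end.

```bash
cat > kn.py <<'E'
from plan import *
import sys
Rg,ax=Rt(11.5,float(sys.argv[2]));f=np.array([.5118,.0208,.0959]);plan(f+float(sys.argv[1])/1000*ax,Rg,int(sys.argv[3]))
E
python3 kn.py 30 0 4
```

```text
t 12.35 pos [0.4414 0.0095 0.1904] F [ 0.1 -0.9 -0.2] w 0.0438 q [-0.09 -0.25 -0.78  0.45  0.17  1.33]
[-0.79, 1.27, 22.05, -0.15, -0.03, 0.02]
[-0.77, 1.21, 22.05, -0.15, -0.03, 0.02]
[-0.76, 1.15, 22.05, -0.15, -0.03, 0.02]
[-0.75, 1.09, 22.06, -0.15, -0.03, 0.02]
```

Call:
{"name": "jog_arm", "arguments": {"deltas": [[[-0.8,1.2,22,-0.15,0,0,44],[-0.8,1.2,22,-0.15,0,0,44],[-0.8,1.2,22,-0.15,0,0,44],[-0.8,1.2,20,-0.15,0,0,44],[0,0,0,0,0,0,44]]]}}

```text
clock: 12.85
eef_pos: [0.5014, 0.0203, 0.1235]
tool_rot: [0.599, 0.741, 0.236, 0.192]
ft_force: [0.2, 0.1, 0.0]
grip_width: 0.0436
```

```bash
python3 kn.py 30 0 1
```

```text
t 12.85 pos [0.5014 0.0203 0.1235] F [0.2 0.1 0. ] w 0.0436 q [-0.05 -0.   -0.82  0.15  0.15  1.36]
[-1.52, -7.44, -1.6, 0.43, -0.27, 0.56]
```

Call:
{"name": "jog_arm", "arguments": {"deltas": [[[-1.5,-7.4,-1,0.4,-0.3,0.5,44],[0,0,0,0,0,0,44],[0,0,0,0,0,0,44]]]}}

```text
clock: 13.15
eef_pos: [0.4949, 0.0182, 0.1204]
tool_rot: [0.603, 0.739, 0.233, 0.19]
ft_force: [0.6, -0.2, 0.9]
grip_width: 0.0438
```

```bash
python3 kn.py 30 0 1; python3 look.py w7
python3 - <<'E'
from h import *
d=np.load("pics/w7.npz");M=model("wrist",dict(eef_pos=d["p"],tool_rot=d["q"]))
print("cap pred",proj(M,[.5118,.0208,.0959]),"ring",proj(M,np.array([.5118,.0208,.0959])-.028*np.array([-.562,-.1144,.8192])))
im=cv2.imread("pics/w7.png");cv2.imwrite("pics/w7v.png",cv2.resize(im[80:290,140:380],None,fx=2.8,fy=2.8,interpolation=cv2.INTER_CUBIC))
E
```

```text
t 13.15 pos [0.4949 0.0182 0.1204] F [ 0.6 -0.2  0.9] w 0.0438 q [-0.05 -0.01 -0.83  0.16  0.14  1.36]
[-0.81, -0.08, -0.19, -0.04, -0.03, 0.13]
13.15 [0.49494103 0.01819338 0.120364  ] [ 0.    -0.014 -0.009  0.019 -0.001 -0.001] [-0.05 -0.01 -0.83  0.16  0.14  1.36]
yaw 101.62741901712162 z [ 0.56132706  0.11476707 -0.81959774]
cap pred [248.86718542 224.79943675] ring [248.96583008 211.01928739]
```

View pics/w7v.png

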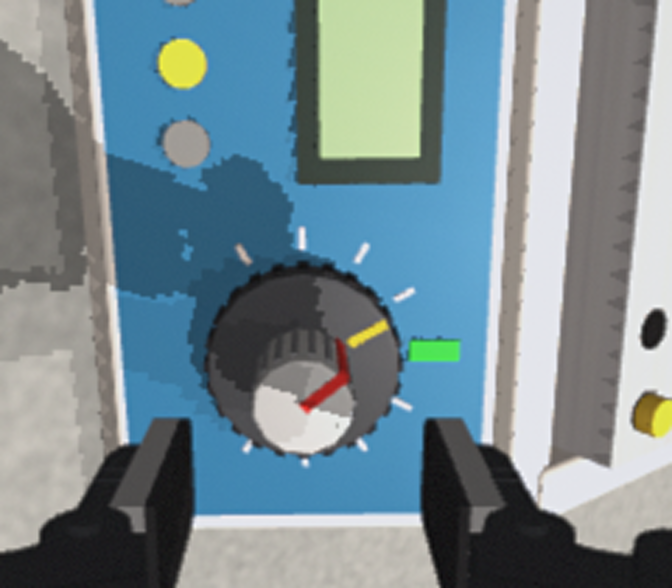

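The cap centre at (248.6,225.4) matches the prediction (248.9,224.8). The red line is 36–40° short of the green mark. Advancing.

Call:
{"name": "jog_arm", "arguments": {"deltas": [[[-0.8,-0.6,10,0,0,0,44],[0,-0.6,10,0.05,0,0,44],[0,0,5,0,0,0,44],[0,0,0,0,0,0,44]]]}}

```text
clock: 13.6
eef_pos: [0.5098, 0.0198, 0.1017]
tool_rot: [0.602, 0.739, 0.234, 0.192]
ft_force: [-0.1, -0.6, -0.8]
grip_width: 0.044
```

```bash
python3 kn.py -20 0 1
```

```text
t 13.6 pos [0.5098 0.0198 0.1017] F [-0.1 -0.6 -0.8] w 0.044 q [-0.04  0.06 -0.83  0.08  0.14  1.37]
[0.66, -1.66, 25.98, 0.25, 0.07, 0.15]
```

Call:
{"name": "jog_arm", "arguments": {"deltas": [[[0.6,-2,9,0.25,0,0,44],[0,-0.7,9,0.05,0,0,44],[0,-0.3,6,0,0,0,44],[0,0,0,0,0,0,44]]]}}

```text
clock: 14.0
eef_pos: [0.5219, 0.0228, 0.0787]
tool_rot: [0.603, 0.739, 0.232, 0.191]
ft_force: [0.4, -0.1, 0.0]
grip_width: 0.0439
```

```bash
python3 kn.py -20 0 1
```

```text
t 14.0 pos [0.5219 0.0228 0.0787] F [ 0.4 -0.1  0. ] w 0.0439 q [-0.03  0.14 -0.83  0.    0.13  1.38]
[0.03, 1.41, 0.04, -0.06, 0.07, 0.16]
```

Call:
{"name": "jog_arm", "arguments": {"deltas": [[[0,1.2,0,0,0,0,30],[0,0,0,0,0,0,15],[0,0,0,0,0,0,15],[0,0,0,0,0,0,15]]]}}

```text
clock: 14.4
eef_pos: [0.5222, 0.023, 0.079]
tool_rot: [0.603, 0.74, 0.231, 0.19]
ft_force: [3.3, -0.0, -3.8]
grip_width: 0.0219
```

```bash
python3 kn.py -20 0 1
```

```text
t 14.4 pos [0.5222 0.023  0.079 ] F [ 3.3 -0.  -3.8] w 0.0219 q [-0.03  0.14 -0.83  0.01  0.13  1.38]
[-0.07, 1.01, 0.02, -0.15, 0.06, 0.14]
```

Call:
{"name": "jog_arm", "arguments": {"deltas": [[[0,0,0,0,0,7,15],[0,0,0,0,0,7,15],[0,0,0,0,0,7,15],[0,0,0,0,0,7,15],[0,0,0,0,0,0,15]]]}}

```text
clock: 14.9
eef_pos: [0.5223, 0.023, 0.079]
tool_rot: [0.769, 0.565, 0.271, 0.126]
ft_force: [1.9, -0.7, -2.5]
grip_width: 0.0217
```

```bash
python3 kn.py -20 39 1
```

```text
t 14.9 pos [0.5223 0.023  0.079 ] F [ 1.9 -0.7 -2.5] w 0.0217 q [-0.03  0.14 -0.83  0.01  0.13  1.88]
[0.37, 0.86, -0.01, -0.1, 0.14, 10.11]
```

Call:
{"name": "jog_arm", "arguments": {"deltas": [[[0,0,0,0,0,5,15],[0,0,0,0,0,5,15],[0,0,0,0,0,0,15]]]}}

```text
clock: 15.2
eef_pos: [0.5223, 0.023, 0.079]
tool_rot: [0.815, 0.497, 0.281, 0.102]
ft_force: [1.1, -0.7, -2.2]
grip_width: 0.0224
```

```bash
python3 kn.py -20 39 1; python3 look.py w8
python3 - <<'E'
import cv2
im=cv2.imread("pics/w8.png");cv2.imwrite("pics/w8v.png",cv2.resize(im[90:340,140:380],None,fx=2.4,fy=2.4,interpolation=cv2.INTER_CUBIC))
E
```

```text
t 15.2 pos [0.5223 0.023  0.079 ] F [ 1.1 -0.7 -2.2] w 0.0224 q [-0.03  0.14 -0.83  0.01  0.13  2.06]
[0.48, 0.73, -0.01, -0.09, 0.15, 0.25]
15.2 [0.52233506 0.0230262  0.07901178] [ 0.     0.001 -0.001  0.003  0.    -0.046] [-0.03  0.14 -0.83  0.01  0.13  2.06]
yaw 68.09979806155063 z [ 0.55988845  0.11283203 -0.82084947]
```

View pics/w8v.png

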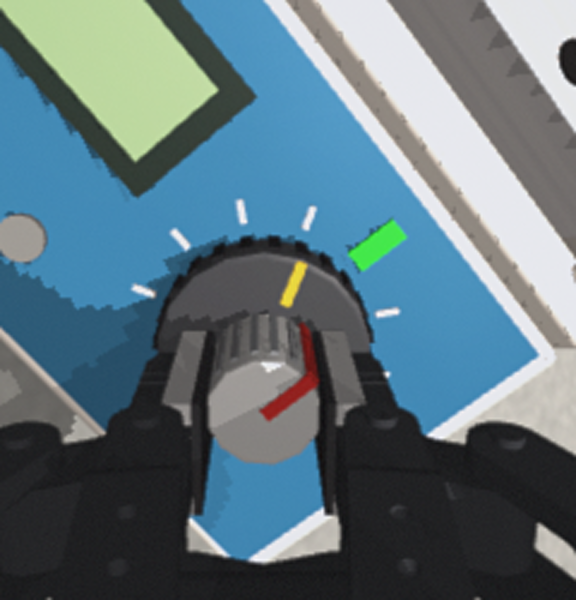

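The image shows the red line from (265,415) to (315,380), parallel to the green mark's long side. Next I'll quantify it and check the ring mark.

Run:
```python
from plan import *
Rg,ax=Rt(11.5,0);A=Rg.as_matrix();f=np.array([.5118,.0208,.0959])
def an(n,box,ctr):
    d=np.load(f"pics/{n}.npz");M=model("wrist",dict(eef_pos=d["p"],tool_rot=d["q"]))
    im=cv2.imread(f"pics/{n}.png");hs=cv2.cvtColor(im,cv2.COLOR_BGR2HSV);x0,x1,y0,y1=box
    def pl(px,h):
        fx,cx,cy,P=M;dd=P[:3,:3]@[(px[0]-cx)/fx,(px[1]-cy)/fx,1];c=P[:3,3];p0=f+h*ax;return A.T@(c+dd*((p0-c)@ax)/(dd@ax)-f)*1e3
    def pts(m,h):
        m=m.copy();k=np.zeros_like(m);k[y0:y1,x0:x1]=1;yy,xx=np.nonzero((m>0)&(k>0));return np.array([pl(p,h)[:2] for p in zip(xx,yy)])
    r=pts(cv2.inRange(hs,(0,140,70),(6,255,255))|cv2.inRange(hs,(172,140,70),(180,255,255)),0)
    c=pl(ctr,0)[:2];r=r[np.hypot(*(r-c).T)<11.3]
    v=cv2.fitLine(r.astype(np.float32),cv2.DIST_HUBER,0,.01,.01).ravel()[:2];v*=np.sign(v@(r.mean(0)-c))
    y=pts(cv2.inRange(hs,(20,130,120),(32,255,255)),-.028);y=y[np.hypot(*y.T)<27]
    g=pts(cv2.inRange(hs,(50,120,80),(70,255,255)),-.044);ym=y.mean(0);gm=g.mean(0)
    print(n,"cap",c.round(1),"red deg",np.degrees(np.arctan2(-v[0],v[1])),"tipang",np.degrees(np.arctan2(-(r.mean(0)-c)[0],(r.mean(0)-c)[1])),"yellow",ym.round(2),np.degrees(np.arctan2(-ym[0],ym[1])),"green",gm.round(2))
an("w6",(230,310,160,215),(257.2,192.6));an("w7",(220,310,170,250),(248.6,225.4));an("w8",(215,315,170,290),(140+265/2.4,90+415/2.4))
```

```text
w6 cap [ 0.6 -0.3] red deg -38.217957 tipang -34.972227815115644 yellow [ 9.76 16.2 ] -31.078561584064115 green [-2.000e-02  3.643e+01]
w7 cap [-0.3 -0.3] red deg -39.27795 tipang -42.143127784923166 yellow [ 9.64 15.97] -31.113594686950403 green [-0.07 36.34]
w8 cap [-0.8 -0.8] red deg -1.1517723 tipang -3.304330906447171 yellow [ 9.64 15.87] -31.27990770446688 green [ 0.   36.05]
```

The red line now reads about −1° from the green mark, and the yellow ring mark is unchanged at −31.1 to −31.3°. Releasing and backing out along the axis.

Call:
{"name": "jog_arm", "arguments": {"deltas": [[[0,0,0,0,0,0,44],[0,0,0,0,0,0,44],[0,0,0,0,0,0,44],[0,0,-8,0,0,0,44],[0,0,-10,0,0,0,44]]]}}

```text
clock: 15.75
eef_pos: [0.5117, 0.021, 0.0942]
tool_rot: [0.813, 0.5, 0.281, 0.103]
ft_force: [-0.8, -0.6, 0.3]
grip_width: 0.0439
```

Call:
{"name": "jog_arm", "arguments": {"deltas": [[[0,0,-20,0,0,0,44],[0,0,-25,0,0,0,44],[0,0,-30,0,0,0,44],[0,0,-20,0,0,0,44],[0,0,0,0,0,0,44]]]}}

```text
clock: 16.25
eef_pos: [0.4545, 0.0096, 0.1785]
tool_rot: [0.812, 0.5, 0.282, 0.104]
ft_force: [-0.4, -0.6, 0.5]
grip_width: 0.044
```

```bash
python3 look.py w9
python3 - <<'E'
import cv2
im=cv2.imread("pics/w9.png");cv2.imwrite("pics/w9v.png",cv2.resize(im,None,fx=1.5,fy=1.5,interpolation=cv2.INTER_CUBIC))
E
```

```text
16.25 [0.45453627 0.00962527 0.17854873] [-0.002 -0.004 -0.011 -0.021 -0.001 -0.002] [-0.09 -0.21 -0.8   0.39  0.16  2.  ]
yaw 68.66438645849894 z [ 0.56208712  0.11257718 -0.81938053]
```

View pics/w9v.png

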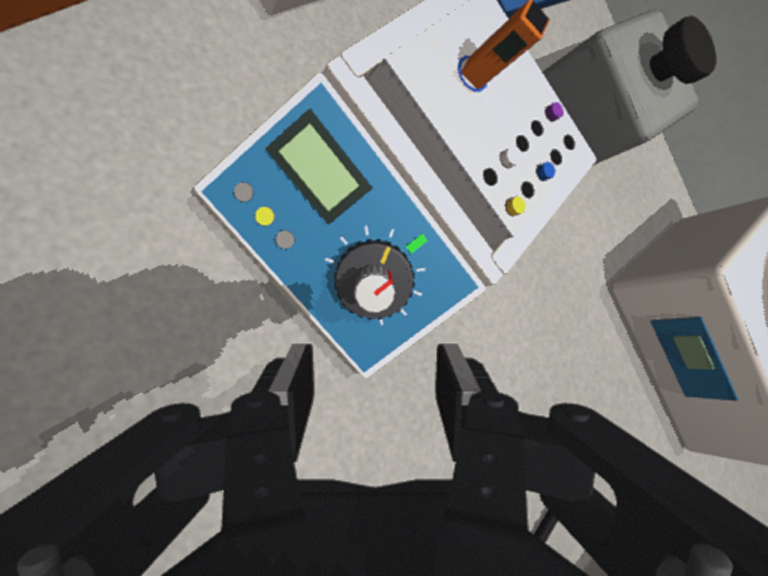

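The thermometer stands seated at the blue ring (475,75). The red line runs (376,293)→(392,281), pointing along the green mark. One numeric check after release, then I'll hand in.

Run:
```python
from plan import *
Rg,ax=Rt(11.5,0);A=Rg.as_matrix();f=np.array([.5118,.0208,.0959])
d=np.load("pics/w9.npz");fx,cx,cy,P=model("wrist",dict(eef_pos=d["p"],tool_rot=d["q"]))
hs=cv2.cvtColor(cv2.imread("pics/w9.png"),cv2.COLOR_BGR2HSV)
def pts(lo,hi,h):
    m=cv2.inRange(hs,lo,hi);k=np.zeros_like(m);k[155:215,220:290]=m[155:215,220:290];yy,xx=np.nonzero(k);out=[]
    for u,v in zip(xx,yy):
        dd=P[:3,:3]@[(u-cx)/fx,(v-cy)/fx,1];c=P[:3,3];p0=f+h*ax;out.append(A.T@(c+dd*((p0-c)@ax)/(dd@ax)-f)*1e3)
    return np.array(out)[:,:2]
r=np.vstack([pts((0,140,70),(6,255,255),0),pts((172,140,70),(180,255,255),0)]);r=r[np.hypot(*r.T)<11.3]
v=cv2.fitLine(r.astype(np.float32),cv2.DIST_HUBER,0,.01,.01).ravel()[:2];v*=np.sign(v@r.mean(0));y=pts((20,130,120),(32,255,255),-.028).mean(0)
red=np.degrees(np.arctan2(-v[0],v[1]));yel=np.degrees(np.arctan2(-y[0],y[1]));print(red,yel,y)
if abs(red)<4 and abs(yel+31.1)<3: print(job_done(),get_obs()["clock"])
```

```text
Traceback (most recent call last):
IndexError: too many indices for array: array is 1-dimensional, but 2 were indexed
```

Run:
```python
from plan import *
Rg,ax=Rt(11.5,0);A=Rg.as_matrix();f=np.array([.5118,.0208,.0959])
d=np.load("pics/w9.npz");fx,cx,cy,P=model("wrist",dict(eef_pos=d["p"],tool_rot=d["q"]))
hs=cv2.cvtColor(cv2.imread("pics/w9.png"),cv2.COLOR_BGR2HSV)
def pts(m,h):
    k=np.zeros_like(m);k[155:215,220:290]=m[155:215,220:290];yy,xx=np.nonzero(k);out=[]
    for u,v in zip(xx,yy):
        dd=P[:3,:3]@[(u-cx)/fx,(v-cy)/fx,1];c=P[:3,3];p0=f+h*ax;out.append(A.T@(c+dd*((p0-c)@ax)/(dd@ax)-f)*1e3)
    return np.array(out).reshape(-1,3)[:,:2]
r=pts(cv2.inRange(hs,(0,140,70),(6,255,255))|cv2.inRange(hs,(172,140,70),(180,255,255)),0);r=r[np.hypot(*r.T)<11.3]
v=cv2.fitLine(r.astype(np.float32),cv2.DIST_HUBER,0,.01,.01).ravel()[:2];v*=np.sign(v@r.mean(0));y=pts(cv2.inRange(hs,(20,130,120),(32,255,255)),-.028).mean(0)
red=np.degrees(np.arctan2(-v[0],v[1]));yel=np.degrees(np.arctan2(-y[0],y[1]));print(red,yel,y,len(r))
if abs(red)<4 and abs(yel+31.1)<3: print(job_done(),get_obs()["clock"])
```

```text
-0.8462101 -31.120254914327752 [ 9.47947028 15.70174465] 33
the job is handed in; nothing more can be done
the job is handed in; nothing more can be done
```

I put the thermometer fully home in the blue-ringed check hole and let go of it. I then turned the silver knob about 39° to the green mark, backed the arm clear, and handed the job in at about 16 s.

- **Thermometer:** while it was still gripped, the pin tip reached its computed seated depth with about 3 N of contact. The last picture shows it standing in the ring.
- **Inner knob:** after release the red line measured −0.8° from the green mark (the limit is 7°).
- **Outer ring:** the yellow mark read −31.1° both before and after, so I saw no movement.
- **Bystanders:** I did not re-measure them at the end; the wrist force showed no unplanned contact at any reading.
- **Problems on the way:** the arm drifted several millimetres and tilted up to about 5° on fast moves, and I corrected this before each grasp and fit. One check script failed on an empty colour mask; I fixed it and re-ran it just before hand-in. No checks disagreed.

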